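# Refit the stove knob and hold it pressed

### The arm

A 7-joint arm with a two-finger parallel gripper is mounted at the origin on a cart in front of the work surface, level with it; the furniture and walls round the work are solid. World frame = base frame: x ahead of the robot, y to its left, z up, the work surface at z = 0. Lengths are in m, angles in degrees, forces in N, time in s.
With the tool pointing down it reaches from about 0.425 to 0.875 m from the base axis. Payload 4.7 kg.
Tool frame: the origin (TCP) lies on the centre line of the jaws, within the pads' length; the fingertips stand 19 mm ahead of it and the grasp point (between the pads) is the TCP; z points along the fingers, y is the line along which they close (so a half turn about z gives the same grasp; the last joint's range is limited). The gripper opens to 87 mm and grips with 3 to 60 N. Pads are 19 mm wide; open, the fingers measure 117 mm over their backs; the gripper's body (75 mm by 190 mm) begins 51 mm behind the grasp point.
Start: joints at [-73.104, 18.392, -4.016, 83.108, 1.295, 78.541, -3.26], TCP at [0.18, 0.625, 0.242] pointing down, gripper open.
Joint ranges: [-163.93, 163.93], [-17.29, 119.83], [-79.2, 71.16], [3.27, 140.29], [-89.18, 269.18], [5.43, 117.66], [-154.24, 154.24]. Speed limits (degrees/s): [147.25, 147.25, 180, 180, 180, 180, 180].

### API

Orientations are given as [roll, pitch, yaw] about the fixed x, y, z axes, in that order (R = Rz(yaw) Ry(pitch) Rx(roll)).
In Python, from cell import env, imaging gives the robot as it stands.
- The arm moves only by the shell command python3 -m crank 'ROWS' [OPENING] [FORCE]. ROWS is JSON, a list of rows, each an object of numbers: "x", "y", "z": the shift along the tool's x, y, z in m; "turn": the turn about the tool's z in rad. In form: [{"x": .., "y": .., "z": .., "turn": ..}, ...]. A call has 1 to 12 rows; each row is the pose to reach, as a shift and turn from the pose commanded when the call began, along the tool's axes at that moment; what a row does not reach only later rows make up. A row lasts 1/8 s, in which the tool goes at most 62.5 mm and 10.7 degrees, less where a joint would pass 70% of its speed; a pose out of reach is approached as far as the arm can. A call with a gripper value outside its range is refused whole. OPENING is the finger opening in m, from 0 to 0.087, set as the call begins (- or left out, the last holds). The fingers move at their own pace and stop on an object; FORCE is the grip in N (left out, the last holds). Time passes only in rows, so rows that repeat a pose let the fingers close. It gives the time, the measured TCP pose, the force, the opening and the grip force at its end, in the units of the state.
- env.get_obs(): the state, without advancing time (a new reading comes with each control period).
- imaging.read_camera(name): name is "scene" or "top"; returns the picture (384x512x3 uint8, red, green, blue); there is no depth.
- imaging.get_calibration(name): a dict with "camera_matrix" (3x3 intrinsics, pixels), "position" and "attitude" of the camera in the world. Camera axes: x right, y up, looking along -z (the intrinsics and any distortion apply to the point x, -y, -z); pixel columns grow to the right and rows downward; lengths in m; the calibration is good to about 2 mm. A picture is of the moment at which its call begins. get_calibration takes no time and is no camera call.
- env.sign_off(): hands the job in; it is judged then, once.
The state is a dict: "time_s": time; "qpos": joint angles; "joint_velocities": joint speeds; "effort": joint torques, N m; "tool_pos": TCP position; "tool_rot": TCP orientation; "force": force on the tool from outside, world axes, zero at the start; "wrist_torque": the same for the moment, N m; "grip_width": finger opening in m; "grasp_force": force on a finger pad.
Only numpy, scipy, OpenCV 4.12 (cv2) and the standard library are available. Lean on these libraries where they do the work, as an engineer would, in place of code of your own. Each camera call takes 0.05 s, during which the arm holds its last target. There are 200 camera calls.

### The job

The control knob has come off the small gas stove. Pick it up, turn it so that its white pointer matches the white line beside the flat of the brass D-shaped spindle, push it fully home on the spindle, and then keep the knob gripped and the sprung spindle pressed all the way down, as one does to light the burner; finish while still gripping and pressing, without letting go. Leave the pepper shaker beside the stove standing where it is.

Things in the scene. Friction and masses are not known exactly. Their poses are not given: they have to be found in the camera images.
- knob_centre (a point): Loose black stove knob standing on the table, socket down, 46 mm high, about 60 g: a round skirt 47 mm across up to 24 mm, and on it a bar grip 45 mm long (x), 14 mm wide (y), from 24 to 46 mm above the underside; pinch the bar across its width from above. A white line on the bar marks +x. This point: on the axis, half-way up (23 mm above the underside); z up.
- knob_pointer (a point): Point at the pointer (+x) end of the knob's bar: 22 mm from the knob's axis, at the height of knob_centre.
- knob_socket (a point): Centre of the knob's underside, 23 mm below knob_centre, same axes. Here opens the D-shaped socket: 17.4 mm in diameter with a flat 4.3 mm from the axis on the knob's +x side, about 19.5 mm deep.
- spindle_tip (a point): Top centre of the upright brass valve spindle on the stove's black front strip; z up. D-shaped: 16 mm in diameter, its flat 4 mm from the axis on its +x side, 18 mm long above its collar, the top 2.5 mm tapered. It cannot turn; its direction is not the stove's. The knob fits only with its +x along this +x (within about 0.1 rad slides on freely). This point is 88 mm above the table when released and sinks with the spindle.
- spindle_collar (a point): Centre of the top of the spindle's dark collar, 32 mm in diameter, 18 mm below the tip; a white radial line on it marks the flat's side (+x). The knob is fully home when its underside rests on the collar: knob_centre is then 5 mm above spindle_tip.
- spindle (a joint): How far the spindle is pressed straight down against its spring, in m: 0 released, 0.006 at its stop. The spring needs about 5 N to start and 9 N at the stop, and pushes the spindle up again when let go.
- stove: Small steel table-top gas stove, fixed: 280 mm deep (x), 240 mm wide (y), top 60 mm above the table; burner and pan supports up to 85 mm above the table, centred 40 mm beyond the middle; black strip along the near edge, with the spindle about 98 mm before the middle, up to 45 mm to either side. Origin under its centre on the table; -x is its front.
- pepper_shaker: Loose pepper shaker with a grey top, 44 mm in diameter, 90 mm high, standing on the table at the side of the stove where the knob is not. Origin at the centre of its underside.
Mind the look-alikes: they are no part of the job. Several things look just like the part that bears knob_centre: the one meant starts farthest to the robot's left.

How it is judged (in metres and radians):
On the way:
1. the knob is lifted clear of the table in the gripper (height (world z) of knob_centre above 0.06 m and contact force between the fingers and knob above 1 N), for 0.2 s.
At the end, for the whole second after the job is handed in: Knob home on the spindle (knob_centre under 7.5 mm above the tip, within 3 mm of the axis), pointer within 0.25 rad of the flat; spindle held pressed over 4.5 of 6 mm, knob bearing on it with over 4 N, fingers still on the knob with over 2 N, knob at rest (z of knob_centre in the frame of spindle_tip below 0.0075 m and horizontal distance between knob_centre and spindle_tip below 0.003 m and angle between the x axis of knob_centre and the x axis of spindle_tip, either way round below 0.25 rad and x of knob_pointer in the frame of spindle_tip above 0.015 m and value of joint spindle above 0.0045 m and contact force between knob and spindle above 4 N and contact force between the fingers and knob above 2 N and linear speed of knob below 0.02 m/s); the arm keeps its last pose, push and grip.
It fails at once if the pepper shaker is knocked over or pushed away by more than 3 cm (distance of pepper_shaker from where it was at the start of the episode above 0.03 m or angle between pepper_shaker's own z axis and vertical above 0.5 rad).
It also fails if it takes over 48 s, if anything falls off the work surface, if the arm or the gripper's body presses on something with over 40 N, if the wrist force passes 120 N, or if a joint passes its speed limit or range.

## Working session

There is one attempt and no reset: what is moved stays moved. The work goes in short steps, Python scripts to look and compute and a shell command to move; the robot and the scene stay as the last step left them, time stands still between calls to the robot, and variables do not carry over. Pictures are saved under pics/ and viewed, at most 10 in all, crops included, and the job is handed in when it is done.

```bash
ls; mkdir -p pics; python3 - <<'E'
from cell import env, imaging
import cv2
for n in("scene","top"):
    im=imaging.read_camera(n); cv2.imwrite(f"pics/{n}0.png",im[:,:,::-1]); c=imaging.get_calibration(n); print(n,c)
o=env.get_obs(); print(o)
E
```

```text
pics
scene {'camera_matrix': array([[390.11566318,   0.        , 256.05697803],
       [  0.        , 390.11566318, 193.0346173 ],
       [  0.        ,   0.        ,   1.        ]]), 'position': array([-0.31437349, -0.50090606,  0.92813478]), 'attitude': array([ 48.72284181,  -0.4225892 , -61.53732558])}
top {'camera_matrix': array([[388.46838261,   0.        , 249.92927626],
       [  0.        , 388.46838261, 182.56237885],
       [  0.        ,   0.        ,   1.        ]]), 'position': array([ 0.4394482 , -0.02662688,  1.1453832 ]), 'attitude': array([  3.35683823,  -1.61003116, -89.34936851])}
{'time_s': 0.1, 'qpos': array([-73.10559836,  18.43817551,  -4.01527912,  83.16763709,
         1.29613255,  78.53968211,  -3.25894149]), 'joint_velocities': array([-0.02747523, -0.10033213, -0.03133971, -0.09945989, -0.0839338 ,
       -0.04247855, -0.03619487]), 'effort': array([-1.74525971e-04, -4.92572844e+01, -4.05953033e-01, -3.13401854e+01,
       -6.42274157e-02,  3.94182396e-02,  5.79898369e-05]), 'tool_pos': array([0.18003656, 0.62409724, 0.2405351 ]), 'tool_rot': array([-1.79899797e+02,  6.51851880e-03,  1.63916238e+02]), 'force': array([-0.72415622, -0.19437501,  0.61561223]), 'wrist_torque': array([-0.01952051,  0.01545799,  0.04086386]), 'grasp_force': 0.0, 'grip_width': 0.08723716855558866}
```

View pics/scene0.png

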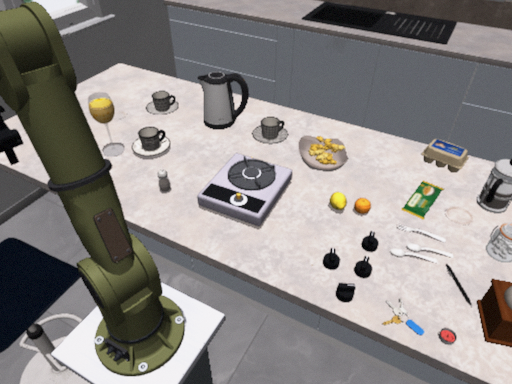

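View pics/top0.png

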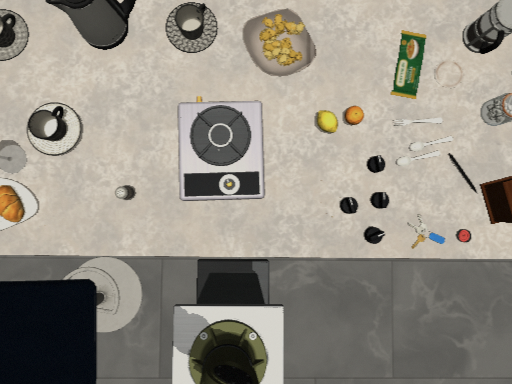

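The top view shows the stove at (221,150), the spindle at (230,183) and the pepper shaker at (125,192). The knob look-alikes are at (348,205), (375,163), (380,200) and (374,235). The robot's left (+y) is image left, so the knob I want is (348,205), which is (331,260) in the scene view. I'll check it in a close crop.

```bash
cat > h.py <<'E'
from cell import env, imaging
import cv2, numpy as np
from scipy.spatial.transform import Rotation as R
def ray(n,u,v):
    c=imaging.get_calibration(n);K=c["camera_matrix"]
    d=np.array([(u-K[0,2])/K[0,0],-(v-K[1,2])/K[1,1],-1])
    return c["position"],R.from_euler('xyz',c["attitude"],degrees=True).as_matrix()@d
def pt(n,u,v,z):
    p,d=ray(n,u,v); return p+d*(z-p[2])/d[2]
def proj(n,P):
    c=imaging.get_calibration(n);K=c["camera_matrix"]
    q=R.from_euler('xyz',c["attitude"],degrees=True).as_matrix().T@(np.array(P)-c["position"])
    return K[0,0]*q[0]/-q[2]+K[0,2], K[1,1]*-q[1]/-q[2]+K[1,2]
E
python3 - <<'E'
from h import *
t=cv2.imread("pics/top0.png"); s=cv2.imread("pics/scene0.png")
def crop(im,u,v,r=20,k=14): return cv2.resize(im[v-r:v+r,u-r:u+r],(400,300) if 0 else (300,300),interpolation=cv2.INTER_CUBIC)
cv2.imwrite("pics/c0.png",np.vstack([np.hstack([crop(t,348,205),crop(t,230,184)]),np.hstack([crop(s,331,260),crop(s,239,198)])]))
for u,v in((348,205),(375,163),(380,200),(374,235)): print(pt("top",u,v,.03))
print(pt("scene",331,260,.03))
print(pt("top",230,183,.088),pt("scene",239,198,.088)); print(pt("top",125,192,.09))
E
```

```text
[ 0.44402493 -0.34129092  0.03      ]
[ 0.56705276 -0.4209423   0.03      ]
[ 0.45955025 -0.43473791  0.03      ]
[ 0.35860632 -0.41643539  0.03      ]
[ 0.43339109 -0.35236563  0.03      ]
[ 0.49992705 -0.00135893  0.088     ] [ 0.48215958 -0.01373896  0.088     ]
[0.47186069 0.28082504 0.09      ]
```

View pics/c0.png

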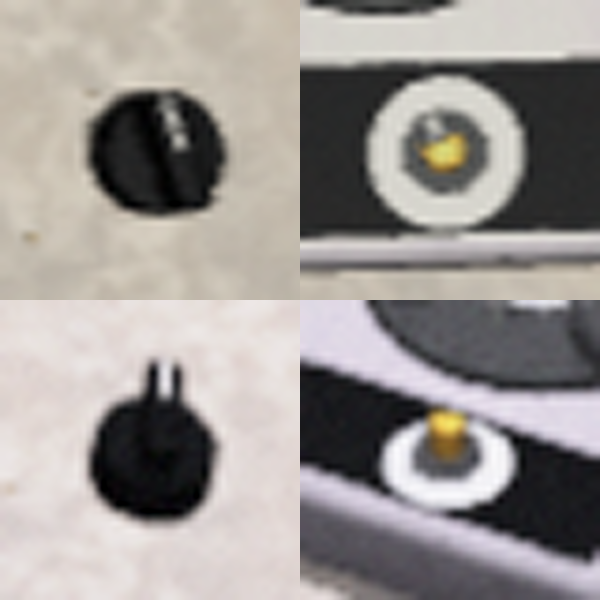

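The crop confirms a knob at about (348.9,205.3) in the top view, with its white line pointing up and slightly left. The collar's white line also points up-left from the brass. Next I'll measure both at sub-pixel level.

```bash
python3 - <<'E'
from h import *
im=cv2.imread("pics/top0.png").astype(int)
g=im.sum(2)//3; sat=im.max(2)-im.min(2)
print("spindle gray u220-240 v174-193"); print(g[174:195,220:240])
print("sat"); print(sat[178:190,224:238])
print("knob u338-360"); print(g[195:216,338:360])
s=cv2.imread("pics/scene0.png").astype(int); gs=s.sum(2)//3; ss=s.max(2)-s.min(2)
print("scene spindle sat u232-246 v190-208"); print(ss[190:206,230:248])
print("scene knob"); print(gs[246:274,321:344])
E
```

```text
spindle gray u220-240 v174-193
[[ 39  40  40  40  40  56  98 142 187 184 165 165 118  53  40  41  40  41
   40  39]
 [ 39  39  39  52 159 204 206 208 209 208 208 209 207 180 114  50  41  41
   41  41]
 [ 40  40  93 175 208 211 211 211 212 209 211 211 211 209 208 164  84  40
   41  40]
 [ 39  86 174 209 211 211 211 210 212 210 210 210 211 211 211 209 164  84
   40  41]
 [ 65 169 208 210 212 210 211 191 159 169 177 196 210 211 210 211 208 164
   81  40]
 [161 207 211 210 211 169 129 146 122  91  92 109 152 196 210 210 210 208
  143  40]
 [173 211 211 211 180 117 125 185 153  85  83  84  93 147 196 210 210 210
  164  77]
 [191 210 210 210 159  89  90 152 164 117  92  91  83  92 174 210 210 210
  209 141]
 [210 210 211 167 100  86  86 126 119 122 151 116  78  84  98 177 211 210
  211 144]
 [210 210 211 162  92  96  93 132 167 178 170 136  97  84 101 180 210 211
  211 152]
 [209 210 211 162  95  86 119 160 180 180 171 132  89  83  99 176 211 210
  211 154]
 [210 211 211 168 102  85  72 127 167 164 157 117  79  84  94 176 210 210
  210 151]
 [211 210 211 160  92  89  86  91 104  99  80  80
[... 6662 characters left out ...]
209 220 219 214 212]
 [213 216 216 194 118  28  11   9  10   5  10  14   9  13  17  23 105 189
  216 214 213 210 212]
 [214 223 223 220 203 165 132  62  26   6   8   8  12  10  43 113 186 216
  211 209 208 210 209]
 [218 224 227 228 227 227 208 176 149 112 114 112 112 126 154 187 211 212
  209 211 207 211 215]
 [220 223 224 227 230 227 229 229 220 201 197 197 193 200 216 212 211 214
  215 215 214 212 215]
 [219 218 217 225 230 230 230 230 229 227 223 219 217 219 218 217 214 217
  219 220 214 214 215]
 [223 219 217 222 227 228 226 228 226 222 218 218 216 216 218 219 219 218
  221 220 218 219 216]
 [228 224 224 223 223 225 221 220 219 215 214 215 216 214 216 214 218 220
  217 215 220 219 217]]
```

```bash
python3 - <<'E'
from h import *
a=pt("top",349.96,198,.046);b=pt("top",351.5,204,.046);d=a-b
print("knob line",a,b,np.degrees(np.arctan2(d[1],d[0])))
L=pt("top",339.3,205.5,0);Rr=pt("top",357.5,205.5,.024);T=pt("top",347.5,196.9,.012);B=pt("top",348.5,213.1,.012)
print(L,Rr,"yc",(L[1]+Rr[1])/2,"diam",L[1]-Rr[1],"xc",(T[0]+B[0])/2,"diam",T[0]-B[0])
# scene: left/right extents of skirt & near edge
print("collar c",pt("top",228.9,183.78,.066))
c=pt("top",228.9,183.78,.07);l=pt("top",227.3,180.07,.07);d=l-c;print("line",np.degrees(np.arctan2(d[1],d[0])),np.linalg.norm(d))
p=[];im=cv2.imread("pics/scene0.png").astype(int);sat=im.max(2)-im.min(2)
m=sat[190:200,234:243]>50
v,u=np.nonzero(m);print("scene brass top rows",v.min()+190,v.max()+190,u.mean()+234)
print("pred spindle tip in scene",proj("scene",[c[0],c[1],.088]),"collar",proj("scene",[c[0],c[1],.07]))
E
```

```text
knob line [ 0.46394258 -0.34247537  0.046     ] [ 0.4469169  -0.34682881  0.046     ] 14.343116452917348
[ 0.44237289 -0.323773    0.        ] [ 0.44291561 -0.3707856   0.024     ] yc -0.34727929766302024 diam 0.047012603606092995 xc 0.4441270436786484 diam 0.04743373133582318
collar c [0.49897424 0.00218982 0.066     ]
line 24.09121418229893 0.01121319217004765
scene brass top rows 193 198 238.15384615384616
pred spindle tip in scene (np.float64(237.38133123579428), np.float64(193.44534698285918)) collar (np.float64(237.51378742840618), np.float64(197.55400030542424))
```

```bash
cat >> h.py <<'E'
def sh(tgt,head=None):
    "shift in tool axes (and turn, rad) to the target world point / tool-x heading"
    o=env.get_obs();M=R.from_euler('xyz',o["tool_rot"],degrees=True).as_matrix()
    s=M.T@(np.array(tgt)-o["tool_pos"]); h=np.degrees(np.arctan2(M[1,0],M[0,0]))
    t=None if head is None else np.radians((h-head+180)%360-180)
    print(np.round(s,4),t); return s,t
E
python3 - <<'E'
from h import *
sh([.42,.3,.24],14.3); sh([.5,0,.24]);sh([.444,-.347,.15],14.3)
E
```

```text
[-0.3204 -0.2449  0.001 ] 2.611295963218691
[-0.4803 -0.511   0.0015] None
[-0.5227 -0.8598  0.0921] 2.611295963218691
```

```bash
python3 -m crank '[{"x":-0.04,"y":-0.03,"z":0,"turn":0.15},{"x":-0.085,"y":-0.065,"z":0,"turn":0.33},{"x":-0.13,"y":-0.10,"z":0,"turn":0.5},{"x":-0.175,"y":-0.135,"z":0,"turn":0.68},{"x":-0.22,"y":-0.17,"z":0,"turn":0.86},{"x":-0.265,"y":-0.205,"z":0,"turn":1.04},{"x":-0.31,"y":-0.24,"z":0,"turn":1.22},{"x":-0.345,"y":-0.285,"z":0,"turn":1.4},{"x":-0.375,"y":-0.335,"z":0,"turn":1.58},{"x":-0.405,"y":-0.385,"z":0,"turn":1.76},{"x":-0.435,"y":-0.435,"z":0,"turn":1.94},{"x":-0.465,"y":-0.485,"z":0,"turn":2.12}]' 0.04 10; python3 - <<'E'
from h import *
sh([.444,-.347,.13],14.3)
E
```

```text
time_s: 1.6
tool_pos: [0.4925, 0.0278, 0.2414]
tool_rot: [-180.0, -0.0, 42.1]
force: [0.5, 0.3, 0.3]
grip_width: 0.04
grasp_force: 0.0
[-0.2874  0.2455  0.1112] 0.4854793744095794
```

```bash
python3 -m crank '[{"x":-0.04,"y":0.035,"z":0,"turn":0.1},{"x":-0.08,"y":0.07,"z":0,"turn":0.25},{"x":-0.12,"y":0.105,"z":0.01,"turn":0.4},{"x":-0.16,"y":0.14,"z":0.03,"turn":0.485},{"x":-0.2,"y":0.17,"z":0.055,"turn":0.485},{"x":-0.235,"y":0.2,"z":0.08,"turn":0.485},{"x":-0.265,"y":0.23,"z":0.1,"turn":0.485},{"x":-0.287,"y":0.245,"z":0.111,"turn":0.485},{"x":-0.287,"y":0.245,"z":0.111,"turn":0.485}]'; python3 - <<'E'
from h import *
sh([.444,-.347,.046],14.3)
t=imaging.read_camera("top")[:,:,::-1];s=imaging.read_camera("scene")[:,:,::-1]
c=lambda im,u,v,r=32:cv2.resize(im[v-r:v+r,u-r:u+r],(400,400),interpolation=cv2.INTER_CUBIC)
cv2.imwrite("pics/c1.png",np.hstack([c(t,348,205),c(s,331,255)]))
E
```

```text
time_s: 2.72
tool_pos: [0.4439, -0.3466, 0.1294]
tool_rot: [-180.0, 0.2, 14.4]
force: [-0.6, 0.6, 0.4]
grip_width: 0.0397
grasp_force: 0.0
[0.0003 0.0004 0.0834] 0.0015628706122012771
```

View pics/c1.png

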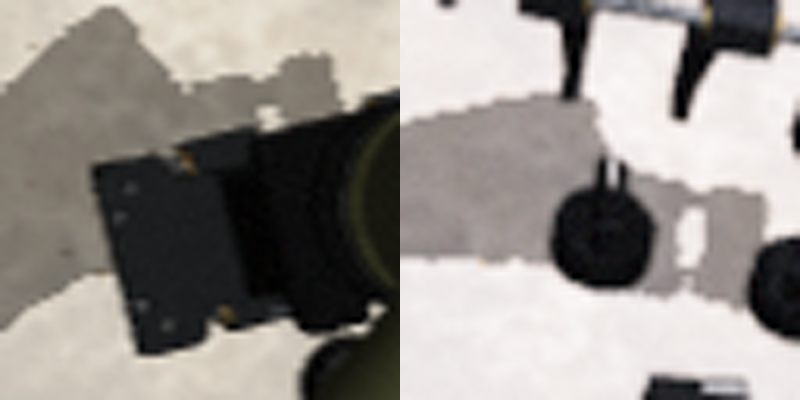

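The fingers straddle the bar in the scene view (tips at crop x≈572 and 680, bar at x≈610), and the bar runs across them. I'll descend and close.

```bash
python3 -m crank '[{"x":0,"y":0,"z":0.03},{"x":0,"y":0,"z":0.06},{"x":0,"y":0,"z":0.078},{"x":0,"y":0,"z":0.083},{"x":0,"y":0,"z":0.083}]'; python3 -m crank '[{"x":0,"y":0,"z":0},{"x":0,"y":0,"z":0},{"x":0,"y":0,"z":0},{"x":0,"y":0,"z":0},{"x":0,"y":0,"z":0}]' 0 40
```

```text
invalid input
invalid input
```

```bash
python3 -m crank '[{"x":0,"y":0,"z":0.03,"turn":0},{"x":0,"y":0,"z":0.06,"turn":0},{"x":0,"y":0,"z":0.078,"turn":0},{"x":0,"y":0,"z":0.083,"turn":0},{"x":0,"y":0,"z":0.083,"turn":0}]' && python3 -m crank '[{"x":0,"y":0,"z":0,"turn":0},{"x":0,"y":0,"z":0,"turn":0},{"x":0,"y":0,"z":0,"turn":0},{"x":0,"y":0,"z":0,"turn":0},{"x":0,"y":0,"z":0,"turn":0}]' 0 40
```

```text
time_s: 3.45
tool_pos: [0.4467, -0.3447, 0.0481]
tool_rot: [180.0, -0.0, 14.7]
force: [0.4, -0.2, 0.0]
grip_width: 0.0404
grasp_force: 0.0
time_s: 4.08
tool_pos: [0.4463, -0.3451, 0.0479]
tool_rot: [180.0, -0.0, 14.7]
force: [-0.5, -0.1, 2.0]
grip_width: 0.0137
grasp_force: 40.0
```

```bash
python3 -m crank '[{"x":0,"y":0,"z":-0.03,"turn":0},{"x":0,"y":0,"z":-0.07,"turn":0},{"x":0,"y":0,"z":-0.12,"turn":0},{"x":0,"y":0,"z":-0.15,"turn":0},{"x":0,"y":0,"z":-0.15,"turn":0}]'; python3 - <<'E'
from h import *
sh([.5015,.0031,.16],24.1)
E
```

```text
time_s: 4.7
tool_pos: [0.4472, -0.3457, 0.1998]
tool_rot: [179.9, -0.2, 14.7]
force: [0.0, -0.8, -1.8]
grip_width: 0.0137
grasp_force: 40.0
[ 0.1406 -0.3238  0.0395] -0.16472296777276144
```

```bash
python3 -m crank '[{"x":0.015,"y":-0.035,"z":0,"turn":0},{"x":0.035,"y":-0.08,"z":0,"turn":-0.05},{"x":0.055,"y":-0.13,"z":0,"turn":-0.1},{"x":0.08,"y":-0.18,"z":0,"turn":-0.165},{"x":0.1,"y":-0.23,"z":0.01,"turn":-0.165},{"x":0.12,"y":-0.28,"z":0.02,"turn":-0.165},{"x":0.135,"y":-0.31,"z":0.03,"turn":-0.165},{"x":0.1406,"y":-0.3238,"z":0.0395,"turn":-0.165},{"x":0.1406,"y":-0.3238,"z":0.0395,"turn":-0.165},{"x":0.1406,"y":-0.3238,"z":0.0395,"turn":-0.165}]'; python3 - <<'E'
from h import *
sh([.5015,.0031,.16],24.1)
s=imaging.read_camera("scene")[:,:,::-1];cv2.imwrite("pics/s2.png",s)
t=imaging.read_camera("top")[:,:,::-1];cv2.imwrite("pics/t2.png",t)
print(proj("scene",[.499,.002,.112]),proj("scene",[.499,.002,.088]))
r=30;c=lambda im,u,v:cv2.resize(im[v-r:v+r,u-r:u+r],(400,400),interpolation=cv2.INTER_CUBIC)
cv2.imwrite("pics/c2.png",np.hstack([c(s,238,185),c(t,230,183)]))
E
```

```text
time_s: 5.95
tool_pos: [0.5001, 0.002, 0.158]
tool_rot: [180.0, 0.0, 24.0]
force: [0.3, -0.2, -0.9]
grip_width: 0.0137
grasp_force: 40.0
[ 0.0018 -0.0004 -0.002 ] -0.0024822797546376397
(np.float64(237.2619903357715), np.float64(187.81085072020645)) (np.float64(237.44171538048218), np.float64(193.40980034459398))
```

View pics/c2.png

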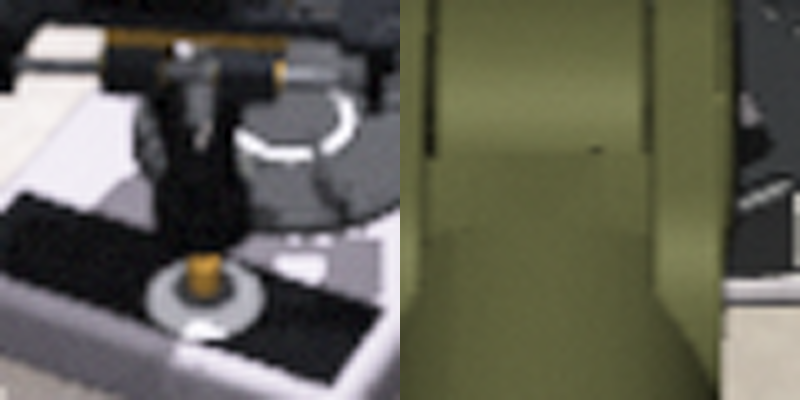

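The scene crop shows the knob held above the spindle: the skirt spans crop x≈158–248 and the brass is centred at x≈205. Next I'll measure the sub-pixel offset between them.

```bash
python3 - <<'E'
from h import *
s=cv2.imread("pics/s2.png").astype(int);g=s.sum(2)//3;sat=s.max(2)-s.min(2)
np.set_printoptions(linewidth=200)
print("gray v180-204 u228-250");print(g[178:204,228:250]);print("sat");print(sat[189:203,232:246])
# predicted skirt silhouettes: knob axis from TCP
o=env.get_obs();P=np.array(o["tool_pos"]);h=np.radians(24);z0=P[2]-.048
c=P[:2]-.0027*np.array([np.cos(h),np.sin(h)]);print("knob axis est",c,z0)
def circ(c,z,r):
    q=np.array([proj("scene",[c[0]+r*np.cos(a),c[1]+r*np.sin(a),z]) for a in np.linspace(0,6.28,200)]);return q.min(0),q.max(0)
print("skirt bottom",circ(c,z0,.0235),"top",circ(c,z0+.024,.0235)); 
for n,z,r in(("tip",.088,.0055),("cyl",.08,.008),("collar",.07,.016)):print(n,circ([.499,.002],z,r))
E
```

```text
gray v180-204 u228-250
[[ 69  66  79  71  63  17  20  14  14  18  20  15  19  15   9  74 129 133 133 188 226 232]
 [150  54  60  78  72  24  17  19  19  20  20  11  17  14   5  53 110 118  92  83 103 108]
 [176  63  47  60  50  17  17  16  19  20  19  19  18  15   8  41 100 122  99  97 106 102]
 [139  99  53  49  29  13  10  19  21  22  21  14  15  13   4  21  64 102 109 105 109 110]
 [151 140  92  37  16  17  17  14  16  16  14  14  17  12   9  12  31  71 100 108 108 110]
 [150 150 116  35  19  12  17  11   8  11  16  14  12  20  12  14  20  57  96 109 109 104]
 [153 150 118  35  20  19  17  16   9  13  15  15  14  19  17  22  15  56  98 107 110 107]
 [152 152 115  31  15  18  16  14   9  13  13  12   8  19  16  18  18  46  81  90  98 109]
 [150 153 114  34  11  18  22  13  13  11  16  13  14  21  17  11  11  28  51  56  72  86]
 [153 150 118  46  12  14  15  17  12  18  18  15  10  15  16  13  12  29  46  58  59  72]
 [113 124 111  53  11  15  11  15  13  20  15  17  13  13  17   9  10  22  44  54  56  74]
 [ 36  61  70  37  12  15  11   6  15  11  13   6  14  10  10  11   9  27  4
[... 1885 characters left out ...]
[  8   9   6   5   3  21  37  28  12   6   7  12   8   8]
 [ 10   7   9   7   3   4   2   6   5   8   8   9   9   9]
 [  8  10   9   9   8   9   7   6   7  10   9   8   9   9]
 [  6   8   8  10   8   9   9   7   9   9  11   8   9   7]]
knob axis est [0.49791017 0.00117694] 0.11045839977701997
skirt bottom (array([230.00939217, 183.76154259]), array([244.62557915, 193.26754558])) top (array([229.73225102, 178.04926297]), array([244.53534397, 187.5133593 ]))
tip (array([235.75256959, 192.29888913]), array([239.13043863, 194.52784736]))
cyl (array([235.05367443, 193.62980064]), array([239.94666662, 196.87583939]))
collar (array([232.70366529, 194.29778687]), array([242.43968027, 200.79949972]))
```

Laterally the knob and spindle axes agree to within 0.5 mm. Along the tool's x they agree to about 1.5 mm. I'll lower gently and watch the force.

```bash
python3 -m crank '[{"x":0.0005,"y":0,"z":0.01,"turn":0},{"x":0.0005,"y":0,"z":0.018,"turn":0},{"x":0.0005,"y":0,"z":0.021,"turn":0},{"x":0.0005,"y":0,"z":0.021,"turn":0}]';  python3 -m crank '[{"x":0,"y":0,"z":0.002,"turn":0},{"x":0,"y":0,"z":0.004,"turn":0},{"x":0,"y":0,"z":0.004,"turn":0}]'
```

```text
time_s: 6.55
tool_pos: [0.5004, 0.0042, 0.1367]
tool_rot: [-180.0, 0.0, 24.1]
force: [0.5, 0.1, -0.2]
grip_width: 0.0137
grasp_force: 40.0
time_s: 6.92
tool_pos: [0.5007, 0.0042, 0.133]
tool_rot: [180.0, -0.0, 24.1]
force: [-0.7, 0.5, -0.8]
grip_width: 0.0139
grasp_force: 40.0
```

```bash
python3 - <<'E'
from h import *
s=imaging.read_camera("scene")[:,:,::-1];cv2.imwrite("pics/s3.png",s)
g=s.astype(int).sum(2)//3
np.set_printoptions(linewidth=200)
print("gray v186-206 u226-250");print(g[186:206,226:250])
E
```

```text
gray v186-206 u226-250
[[152 155 154 148 149 136  83  12  15  15  14  16  17  19  14  10  12  41  68  79  55  76  91  88]
 [124 145 148 150 141  91  24  14  16  18  20  18  22  14  19   8  14  20  36  55  56  63  61  80]
 [ 61 101 112 125 111  46  18  16  19  18  19  20  15  11  16  16  14  18  18  36  53  50  57  73]
 [ 18  24  38  59  67  27  11  12  17  10  13  11  13  10  11  14  17  19  20  39  53  50  41  48]
 [ 21  15  18  20  13  20  19  21  16   9  15  13  13  12  18  19  16  16  19  73 116 112 109 150]
 [ 18  20  21  18  17  17  18  22  16   8  16  16  16  16  17  17  14  17   7  97 156 152 152 188]
 [ 21  17  23  15  24  13  16  19  20  16  15  14  17  19  18  18  15   9   9 100 156 152 152 152]
 [ 21  18  22  18  21  13  12  17  14  18  20  16  17  18  16  13  12   2  15 100 156 151 151 181]
 [ 19  17  17  14  13  12  10   6   7  15  15  19  16  13   9  16  13   7  14  74 117 123 178 230]
 [ 18  21  18  10  12  10   9  10  14  15  14   7  11  13  10  10  18  11  37  51  40  61 150 203]
 [ 17  16  21  17  39  59  42   7  16   5  13  12  10  15  11   9  14  37 101 137  97  
[... 203 characters left out ...]
6  31]
 [ 17  18  19  48 127 177 179 166 118  54  48  42  41  48  46  51  78 147 183 181 166 108  29  30]
 [ 17  18  19  50 133 173 176 177 159 109  74  61  54  55  65 104 144 170 182 184 165  98  21  27]
 [ 20  20  18  33 117 172 176 175 176 163 140 129 124 127 133 160 178 181 179 181 146  62  23  23]
 [ 76  63  29  15  79 146 177 178 179 176 180 179 178 176 178 177 179 180 178 163 104  26  25  23]
 [129 124  94  65  46  90 143 167 178 180 178 214 219 180 181 178 184 179 158 110  40  16  13  21]
 [150 149 141 122 112  94  84 122 153 202 232 244 247 232 230 210 159 135  94  29  23  22  24  28]
 [145 147 149 152 151 141 120 114 143 196 227 219 224 216 215 182  94  41  27  29  31  25  32  34]]
```

```bash
python3 -m crank '[{"x":-0.0005,"y":0.001,"z":-0.001,"turn":0},{"x":-0.0005,"y":0.0018,"z":-0.001,"turn":0},{"x":-0.0005,"y":0.0018,"z":-0.001,"turn":0}]';  python3 -m crank '[{"x":0,"y":0,"z":0.0015,"turn":0},{"x":0,"y":0,"z":0.003,"turn":0},{"x":0,"y":0,"z":0.003,"turn":0}]'
```

```text
time_s: 7.35
tool_pos: [0.501, 0.0023, 0.1341]
tool_rot: [-180.0, -0.0, 24.1]
force: [-0.0, 0.3, -0.4]
grip_width: 0.0134
grasp_force: 40.0
time_s: 7.72
tool_pos: [0.5012, 0.0026, 0.131]
tool_rot: [180.0, -0.0, 24.1]
force: [0.2, 0.0, -0.1]
grip_width: 0.0135
grasp_force: 40.0
```

```bash
for i in 1 2; do python3 -m crank '[{"x":0,"y":0,"z":0.0015,"turn":0},{"x":0,"y":0,"z":0.0025,"turn":0},{"x":0,"y":0,"z":0.0025,"turn":0}]'; done
```

```text
time_s: 8.1
tool_pos: [0.5011, 0.0025, 0.1285]
tool_rot: [180.0, -0.0, 24.1]
force: [2.2, 0.5, -1.0]
grip_width: 0.0138
grasp_force: 40.0
time_s: 8.48
tool_pos: [0.5011, 0.0025, 0.126]
tool_rot: [180.0, -0.0, 24.1]
force: [2.3, 1.1, -0.2]
grip_width: 0.0135
grasp_force: 40.0
```

The knob is sliding on. A small side force along tool +x calls for a slight shift that way.

```bash
python3 -m crank '[{"x":0.0006,"y":0,"z":0.0015,"turn":0},{"x":0.0006,"y":0,"z":0.003,"turn":0},{"x":0.0006,"y":0,"z":0.003,"turn":0}]'; python3 -m crank '[{"x":0,"y":0,"z":0.0015,"turn":0},{"x":0,"y":0,"z":0.003,"turn":0},{"x":0,"y":0,"z":0.003,"turn":0}]'
```

```text
time_s: 8.85
tool_pos: [0.5012, 0.0026, 0.1227]
tool_rot: [-180.0, 0.0, 24.1]
force: [1.0, 1.2, -1.6]
grip_width: 0.0139
grasp_force: 40.0
time_s: 9.22
tool_pos: [0.5013, 0.0026, 0.1198]
tool_rot: [-180.0, 0.0, 24.1]
force: [0.6, 0.1, -0.3]
grip_width: 0.0139
grasp_force: 40.0
```

```bash
for i in 1 2 3 4; do python3 -m crank '[{"x":0,"y":0,"z":0.001,"turn":0},{"x":0,"y":0,"z":0.002,"turn":0},{"x":0,"y":0,"z":0.002,"turn":0}]' - 60 | grep -E "pos|force"; done
```

```text
tool_pos: [0.5014, 0.0026, 0.118]
force: [-0.1, -0.5, -1.0]
grasp_force: 60.0
tool_pos: [0.5015, 0.0027, 0.1163]
force: [-2.8, -0.9, 5.0]
grasp_force: 60.0
tool_pos: [0.5015, 0.0026, 0.1144]
force: [-2.0, -0.5, 5.8]
grasp_force: 60.0
tool_pos: [0.5016, 0.0026, 0.1125]
force: [-3.0, 0.9, 7.1]
grasp_force: 60.0
```

```bash
for i in 1 2; do python3 -m crank '[{"x":0,"y":0,"z":0.0006,"turn":0},{"x":0,"y":0,"z":0.001,"turn":0},{"x":0,"y":0,"z":0.001,"turn":0}]' | grep -E "pos|force"; done
```

```text
tool_pos: [0.5016, 0.0026, 0.1118]
force: [-3.2, 0.0, 9.1]
grasp_force: 60.0
tool_pos: [0.5017, 0.0026, 0.1117]
force: [-5.6, -1.1, 15.8]
grasp_force: 60.0
```

```bash
python3 -m crank '[{"x":0,"y":0,"z":0,"turn":0},{"x":0,"y":0,"z":0,"turn":0},{"x":0,"y":0,"z":0,"turn":0},{"x":0,"y":0,"z":0,"turn":0}]'; python3 - <<'E'
from h import *
s=imaging.read_camera("scene")[:,:,::-1]
cv2.imwrite("pics/c4.png",cv2.resize(s[140:220,150:280],(780,480),interpolation=cv2.INTER_CUBIC))
E
```

```text
time_s: 11.98
tool_pos: [0.5017, 0.0026, 0.1117]
tool_rot: [-179.9, -0.0, 24.1]
force: [-5.7, -0.5, 16.4]
grip_width: 0.0133
grasp_force: 60.0
```

View pics/c4.png

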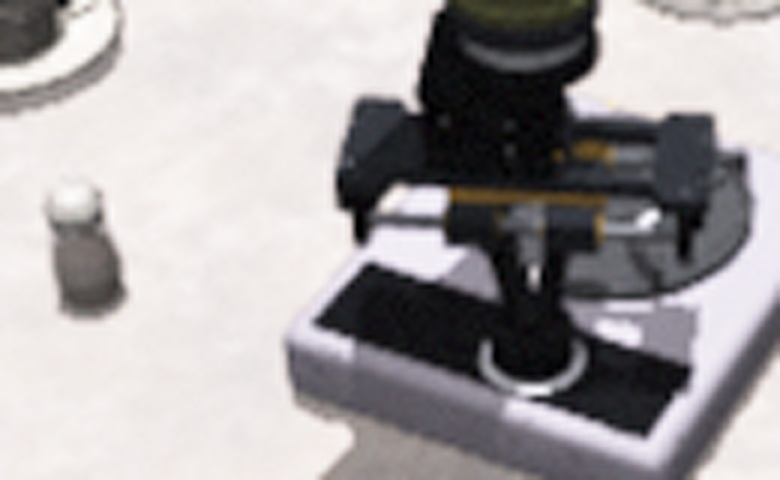

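The knob sits down on the dial at crop (532,350), hiding the brass and still gripped. The shaker is standing at crop (85,250). The force is steady at 16 N against the stop, so I'm handing in.

```bash
python3 -c "
from cell import env
print(env.sign_off())"
```

```text
the job is handed in; nothing more can be done
None
```

I handed the job in with the knob aligned and seated on the spindle, still gripped at 60 N and pressed against the stop with about 16 N; the pepper shaker was left standing, and the hand-in returned no verdict.

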